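# Seat a bearing roller in a V gauge, find the stop by feel and hold it down

### The job

Set up the longer of the two bearing rollers for its end-face reading: take it from the wooden rack, lay it in the V of the bench gauge clear of the dial indicator's plunger, then slide it along the V, past the soft push of the plunger, until you feel its end come up solid on the ball-ended stop. Finish holding it there without letting go, pressed firmly down (a push of about 15 N) so that both wear strips of the V carry it well, and still against the stop. Push gently on the stop and keep the gripper off the indicator; the shorter roller, micrometer, loupe and oil bottle stay where they are.

Things in the scene. Friction and masses are not known exactly. Their poses are not given: they have to be found in the camera images.
- roller_mid (a point): The longer roller: plain ground-steel bearing roller, solid cylinder 30 mm in diameter, 60 mm long, edges bevelled 1.5 mm, 0.26 to 0.40 kg. The point is its centre, half-way along on the axis; its own x axis lies along the roller (both ends alike, either may go first). It starts lying level in one of the rack's two notches.
- short_mid (a point): The shorter roller: same steel and 30 mm diameter but only 40 mm long; the point is its centre, x along its axis. It lies in the rack's other notch and stays there.
- roller_rack: Fixed beech rack, 56 mm (its x) by 146 mm (its y), 32 mm high, with two V notches along its x, at its y = +40 and -40 mm. A roller in a notch has its axis 40 mm above the bench, 8 mm above the wood, so its sides are free to grip down to 8 mm below the axis. Origin: centre of the underside.
- gauge: Bench gauge, fixed: grey base plate (x -61 to +135 mm, y +-45, 12 mm thick) with a steel 90-degree V-block (x -40 to +40, 50 mm wide). The V runs along the gauge's x, open upward, mouth 26 mm wide. A 30 mm roller seated in it has its axis at y 0, z 55.2 mm; the block's highest edges are at z 47 mm. The stop stands at the +x end. Origin: under the middle of the V-block, at bench height.
- strip_left: Hardened wear strip on the V's +y flank, 80 mm long; its origin is the middle of the line on which a seated roller touches it (gauge y = +10.6, z = 44.6 mm). Rigid; a gripped roller slid along the strips rubs with some 2 to 5 N.
- strip_right: The same on the -y flank (gauge y = -10.6, z = 44.6 mm).
- stop_post: Fixed steel post with the stop and the dial indicator on the gauge's base plate, its x along the gauge's x. Origin: at bench height straight below the stop's tip, which lies 30 to 50 mm from the gauge's origin along x (differs each time). Upright 26 to 42 mm behind the tip, 74 mm high; the indicator with its face-up dial (43 mm wide) reaches 112 mm behind the tip, up to 75 mm high.
- stop_pin: The ball-ended stop, an 8 mm thick pin that points to the gauge's -x, on the axis of a seated roller. Origin: its tip (55.2 mm above the bench). A roller's end touches it when the roller's centre is 30 mm short of the tip. Rigid.
- plunger (a joint): How far the indicator's plunger is pushed in, m (0 free, 0.010 its limit). 4.4 mm thick, parallel to the stop and 9 mm above it; free, its tip stands 4 mm ahead of the stop's tip, so it reads about 0.004 with the roller against the stop. Its spring pushes with 0.6 N at 0, 1.2 N at 0.004. The dial's needle turns with it.
- micrometer: Outside micrometer, 48 x 130 x 12 mm, lying near the front edge of the bench, right of the rack; stays there.
- loupe: Black eye loupe, 32 mm across, 26 mm high, left of the rack; stays there.
- oil_bottle: Small oil bottle with a red spout, 42 mm across, 118 mm high, behind the gauge; stays there.

How it is judged:
By the outcome, as a careful person would: the job done as asked, in the order asked, and still so for the second after the job is handed in, while the arm keeps its last pose, push and grip.
It also fails if it takes over 61 s, if anything falls off the work surface, if the arm or the gripper's body presses on something with over 40 N, if the wrist force passes 120 N, or if a joint passes its speed limit or range.

### The arm

A 6-joint arm with a two-finger parallel gripper is mounted at the origin on a cart in front of the work surface, level with it; the furniture and walls round the work are solid. World frame = base frame: x ahead of the robot, y to its left, z up, the work surface at z = 0. Lengths are in m, angles in rad, forces in N, time in s.
With the tool pointing down it reaches from about 0.375 to 0.9 m from the base axis. Payload 3.1 kg.
Tool frame: the origin (TCP) lies midway between the tips of the shut fingers; the grasp point (between the pads) lies 19 mm behind it; y points along the fingers, x is the direction in which the jaws open and shut, and the axes are right-handed (so a half turn about y gives the same grasp; the last joint's range is limited). The gripper opens to 87 mm and grips with 3 to 60 N. Pads are 19 mm wide; open, the fingers measure 117 mm over their backs; the gripper's body (75 mm by 190 mm) begins 51 mm behind the grasp point.
Start: joints at [-1.367, 0.527, 1.433, -0, 1.181, -0.178], TCP at [0.233, -0.58, 0.223] pointing down, gripper open.
Joint ranges: [-3.08, 3.08], [-0.75, 2.2], [0.22, 2.44], [-1.43, 4.57], [0, 2.65], [-2.85, 2.85]. Speed limits (rad/s): [2.79, 2.79, 3.14, 3.14, 3.14, 3.14].

### API

Orientations are given as a unit quaternion [x, y, z, w].
In Python, from rig import * gives the robot as it stands.
- The arm moves only by the tool jog_arm, never from a script. Its argument "series" is a list of rows, each a list of 7 numbers: the shift along the tool's x, y, z in mm, then the turn, a rotation vector about the tool's x, y, z in rad, then the gripper's target within -1 to 1 (shut at 1, half-way at 0, fully open at -1). A call has 1 to 20 rows; each row is the pose to reach, as a shift and turn from the pose commanded when the call began, along the tool's axes at that moment; what a row does not reach only later rows make up. A row lasts 1/8 s, in which the tool goes at most 62.5 mm and 10.7 degrees, less where a joint would pass 70% of its speed; a pose out of reach is approached as far as the arm can. A call with a gripper value outside its range is refused whole. The fingers move at their own pace and stop on an object; "grip_force" is the grip in N (left out, the last holds). Time passes only in rows, so rows that repeat a pose let the fingers close. It gives the time, the measured TCP pose, the force and the opening at its end, in the units of the state.
- get_obs(): the state, without advancing time (a new reading comes with each control period).
- camera(name): name is "side" or "top"; returns a dict with "img" (480x640x3 uint8, red, green, blue), "depth" (480x640 float32, m along the optical axis (not along the pixel's ray), 0 where there is no reading), "camera_matrix" (3x3 intrinsics, pixels), "rvec" (rotation vector, rad) and "tvec" (3), from world to camera coordinates, as OpenCV has them. Camera axes: x right, y down, z forward; pixel columns grow to the right and rows downward; lengths in m; the calibration is good to about 2 mm. A picture is of the moment at which its call begins.
- hand_in(): hands the job in, once; it reports no verdict.
The state is a dict: "time": time; "q": joint angles; "joint_velocities": joint speeds; "joint_torque": joint torques, N m; "position": TCP position; "tool_rot": TCP orientation; "ft_force": force on the tool from outside, world axes, zero at the start; "moment": the same for the moment, N m; "grip_width": finger opening in m.
Only numpy, scipy, OpenCV 4.12 (cv2) and the standard library are available. Lean on these libraries where they do the work, as an engineer would, in place of code of your own. Each camera call takes 0.05 s, during which the arm holds its last target.

## Working session

There is one attempt and no reset: what is moved stays moved. The work goes in short steps, Python scripts to look and compute and a tool call to move; the robot and the scene stay as the last step left them, time stands still between calls to the robot, and variables do not carry over. Pictures are saved under pics/ and viewed, and the job is handed in when it is done.

Besides the shell and the picture viewer there is one more tool, called by a JSON object that holds its "method" and its "body", one argument or row to a line. jog_arm: Moves the arm, as the interface text tells. Its arguments: {"type":"object","properties":{"series":{"type":"array","items":{"type":"array","items":{"type":"number"}}},"grip_force":{"type":"number"}},"required":["series"]}

```bash
ls; mkdir -p pics; cat > h.py <<'E'
from rig import *
import numpy as np, cv2
def grab(n,tag):
    c=camera(n); np.savez(f'{tag}.npz',**{k:np.array(v) for k,v in c.items()})
    cv2.imwrite(f'pics/{tag}.png',c['img'][:,:,::-1]); return c
def load(tag): return dict(np.load(f'{tag}.npz'))
def pts(c):
    K=c['camera_matrix'];R=cv2.Rodrigues(np.array(c['rvec'],float))[0];t=np.array(c['tvec']).ravel()
    d=c['depth'];v,u=np.mgrid[0:480,0:640]
    P=np.stack([(u-K[0,2])/K[0,0]*d,(v-K[1,2])/K[1,1]*d,d],-1)
    W=(P-t)@R; W[d==0]=np.nan; return W
def ray(c,u,v,z):
    K=c['camera_matrix'];R=cv2.Rodrigues(np.array(c['rvec'],float))[0];t=np.array(c['tvec']).ravel()
    o=-R.T@t; r=R.T@np.linalg.solve(K,[u,v,1.]); return o+r*(z-o[2])/r[2]
def proj(c,p):
    return cv2.projectPoints(np.array(p,float).reshape(-1,3),np.array(c['rvec'],float),np.array(c['tvec'],float),c['camera_matrix'],None)[0][:,0]
E
python3 - <<'E'
from h import *
for n in('side','top'):
    c=grab(n,n+'0'); R=cv2.Rodrigues(np.array(c['rvec'],float))[0]; print(n,c['camera_matrix'],-R.T@np.array(c['tvec']).ravel(),R)
print(get_obs())
E
```

```text
pics
side [[587.28465342   0.         318.84168491]
 [  0.         587.28465342 253.19543546]
 [  0.           0.           1.        ]] [0.50334794 1.08302377 0.56585659] [[-0.99792884 -0.06339631 -0.01090548]
 [-0.02156184  0.48937631 -0.87180612]
 [ 0.06060617 -0.86976534 -0.48972967]]
top [[468.93163923   0.         316.86316043]
 [  0.         468.93163923 242.4902678 ]
 [  0.           0.           1.        ]] [0.49381326 0.14896713 0.96747061] [[-0.00923136 -0.99994615 -0.00474203]
 [-0.99565688  0.00963089 -0.09259926]
 [ 0.09263994  0.00386662 -0.99569217]]
{'time': 0.1, 'q': array([-1.36652267e+00,  5.28373030e-01,  1.43376305e+00, -2.38343122e-05,
        1.18140579e+00, -1.78499473e-01]), 'joint_velocities': array([ 4.62427108e-04, -1.96945832e-03, -2.88900436e-03,  1.62130052e-05,
        2.69031416e-03,  2.23300256e-04]), 'joint_torque': array([-2.20510328e-04, -4.40985596e+01, -1.77150518e+01,  6.35004533e-02,
        5.34352195e-02, -4.47154548e-05]), 'position': array([ 0.23331998, -0.57910872,  0.22167314]), 'tool_rot': array([-0.58550699,  0.39625669, -0.39525872,  0.5864578 ]), 'ft_force': array([-0.46946124, -0.12246859, -1.04215453]), 'moment': array([0.00528319, 0.03485174, 0.00295817]), 'grip_width': 0.08707251794341261}
```

View pics/side0.png

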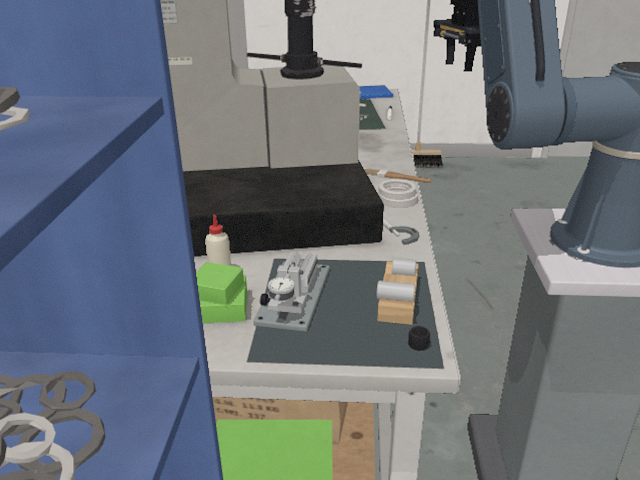

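View pics/top0.png

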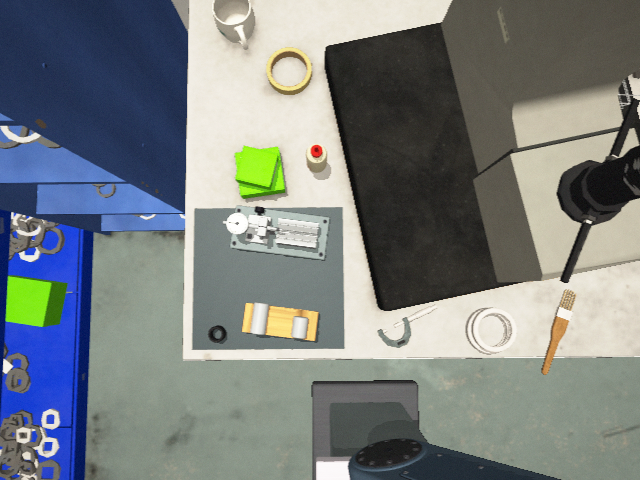

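The side view shows the rack at about (397,290), with the long roller at (397,291) in front. The gauge is at (293,288), with its dial on the near side, world +y. In the top view the long roller is at about (260,318), the short one at (300,327), the V at (298,233) and the dial at (237,223). Next I'll enlarge and measure.

```bash
python3 - <<'E'
from h import *
c=load('top0'); cv2.imwrite('pics/t1.png',cv2.resize(c['img'][195:355,190:350,::-1],None,fx=3.75,fy=3.75,interpolation=cv2.INTER_CUBIC))
s=load('side0'); cv2.imwrite('pics/s1.png',cv2.resize(s['img'][240:360,245:445,::-1],None,fx=4,fy=4,interpolation=cv2.INTER_CUBIC))
for n,c,px in(('t',c,[(260,318),(261,306),(261,332),(300,327),(280,318),(298,233),(237,223),(270,280),(246,247),(323,256)]),('s',s,[(397,290),(404,267),(293,288),(397,310),(350,330)])):
    W=pts(c)
    for u,v in px: print(n,u,v,W[v,u].round(4))
E
```

```text
t 260 318 [0.4338 0.2632 0.0568]
t 261 306 [0.4566 0.2615 0.0547]
t 261 332 [0.4069 0.2616 0.0534]
t 300 327 [0.4158 0.1865 0.0541]
t 280 318 [0.4319 0.2267 0.033 ]
t 298 233 [0.6013 0.1907 0.0237]
t 237 223 [0.6159 0.3054 0.0755]
t 270 280 [0.5072 0.2497 0.0014]
t 246 247 [0.5749 0.2978 0.0119]
t 323 256 [0.5548 0.1404 0.0142]
s 397 290 [0.4339 0.283  0.0506]
s 404 267 [0.4175 0.2028 0.0465]
s 293 288 [0.5983 0.312  0.0681]
s 397 310 [0.4336 0.3033 0.0258]
s 350 330 [ 0.5079  0.3241 -0.0009]
```

View pics/t1.png

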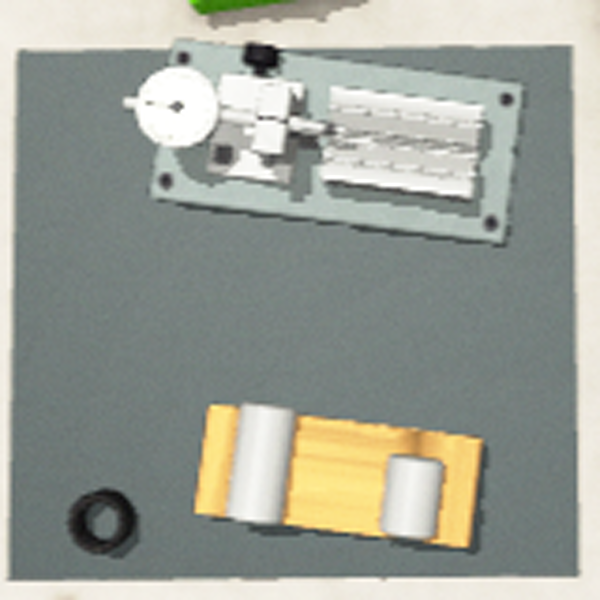

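View pics/s1.png

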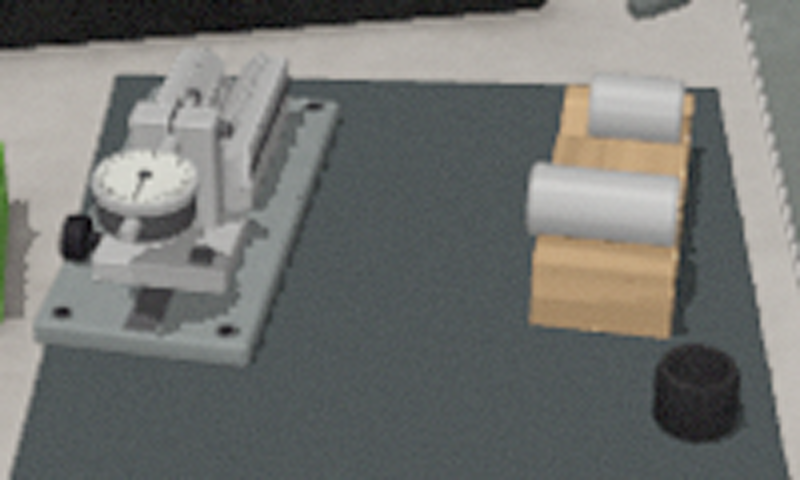

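The crops show the long roller cleanly separated from the wood. The gauge's plate corners, V and pin tip (about t1 (338,130)) are all visible. Now I'll work out the poses.

```bash
python3 - <<'E'
from h import *
c=load('top0'); W=pts(c); img=c['img'].astype(int); X,Y,Z=W[...,0],W[...,1],W[...,2]
hsv=cv2.cvtColor(c['img'],cv2.COLOR_RGB2HSV)
# rollers: low saturation, bright, within rack region
for nm,y0,y1 in(('long',.23,.30),('short',.15,.22)):
    m=(X>.38)&(X<.49)&(Y>y0)&(Y<y1)&(hsv[...,1]<60)&(hsv[...,2]>120)&(Z>.03)
    n,l,st,_=cv2.connectedComponentsWithStats(m.astype(np.uint8)); k=1+st[1:,4].argmax(); m=l==k
    uv=np.argwhere(m)[:,::-1].astype(np.float32)
    r=cv2.minAreaRect(uv); print(nm,m.sum(),r)
    b=cv2.boxPoints(r); w=np.array([ray(c,*p,.042) for p in b]); print(w.round(4), w.mean(0).round(4), [np.linalg.norm(w[i]-w[i-1]).round(4) for i in range(4)])
    P=W[m]; print('depth centroid',P.mean(0).round(4),'top z',np.percentile(P[:,2],[50,90,97]).round(4))
    q=P[:,:2]-P[:,:2].mean(0); ev=np.linalg.svd(q,full_matrices=0)[2][0]; print('axis ang',np.degrees(np.arctan2(ev[1],ev[0])))
# plate
m=(X>.5)&(X<.7)&(Y>.11)&(Y<.34)&(Z>.007)&(Z<.1)
n,l,st,_=cv2.connectedComponentsWithStats(m.astype(np.uint8)); k=1+st[1:,4].argmax(); m=l==k
pm=m&(Z<.02)
uv=np.argwhere(m&(Z<.02))[:,::-1].astype(np.float32)
r=cv2.minAreaRect(uv);b=cv2.boxPoints(r);w=np.array([ray(c,*p,.012) for p in b]);print('plate',w.round(4),w.mean(0).round(4),[np.linalg.norm(w[i]-w[i-1]).round(4) for i in range(4)])
for i in range(4):
    d=w[i]-w[i-1]; print(np.degrees(np.arctan2(d[1],d[0])))
# screws
d=(hsv[...,2]<90)&pm
n,l,st,ce=cv2.connectedComponentsWithStats(d.astype(np.uint8)); print([(st[i,4],ce[i].round(1),ray(c,*ce[i],.012).round(4)) for i in range(1,n)])
m=(X>.36)&(X<.5)&(Y>.14)&(Y<.31)&(hsv[...,1]>80)&(Z>.02)
r=cv2.minAreaRect(np.argwhere(m)[:,::-1].astype(np.float32));b=cv2.boxPoints(r);w=np.array([ray(c,*p,.032) for p in b]);print('rack',w.round(4),w.mean(0).round(4))
# surroundings heights
print('max z black block',np.nanmax(Z[(Y<.1)&(Y>-.1)&(X>.5)&(X<.8)]), 'left region', np.nanmax(Z[(Y>.3)&(Y<.42)&(X>.3)&(X<.75)]))
E
```

```text
long 470 ((259.04998779296875, 318.1500244140625), (14.849242210388184, 31.961227416992188), 8.13010311126709)
[[0.4042 0.2856 0.042 ]
 [0.4654 0.2769 0.042 ]
 [0.461  0.2481 0.042 ]
 [0.3999 0.2569 0.042 ]] [0.4326 0.2669 0.042 ] [np.float64(0.029), np.float64(0.0617), np.float64(0.0292), np.float64(0.0617)]
depth centroid [0.4332 0.2657 0.0521] top z [0.053  0.0561 0.0573]
axis ang 172.92728319271473
short 308 ((299.1899719238281, 327.16998291015625), (14.566400527954102, 21.496047973632812), 8.130102157592773)
[[0.3961 0.2056 0.042 ]
 [0.4371 0.1995 0.042 ]
 [0.4328 0.1714 0.042 ]
 [0.3919 0.1776 0.042 ]] [0.4145 0.1885 0.042 ] [np.float64(0.0284), np.float64(0.0414), np.float64(0.0285), np.float64(0.0414)]
depth centroid [0.4155 0.1881 0.0524] top z [0.0532 0.056  0.0573]
axis ang 172.62533901752528
plate [[0.5737 0.3323 0.012 ]
 [0.6631 0.3215 0.012 ]
 [0.6359 0.1266 0.012 ]
 [0.547  0.139  0.012 ]] [0.6049 0.2299 0.012 ] [np.float64(0.1951), np.float64(0.0901), np.float64(0.1968), np.float64(0.0898)]
82.14245275376399
-6.838382829254508
-97.94629631595828
172.09525649827955
[(n
[... 893 characters left out ...]
6, 0.012 ])), (np.int32(6), array([320.5, 254. ]), array([0.559 , 0.1455, 0.012 ])), (np.int32(2), array([278.5, 254. ]), array([0.5599, 0.2312, 0.012 ])), (np.int32(2), array([286.5, 255. ]), array([0.5577, 0.2149, 0.012 ])), (np.int32(2), array([294.5, 256. ]), array([0.5555, 0.1986, 0.012 ])), (np.int32(1), array([302., 257.]), array([0.5533, 0.1833, 0.012 ])), (np.int32(1), array([310., 258.]), array([0.5511, 0.167 , 0.012 ])), (np.int32(2), array([317.5, 259. ]), array([0.5489, 0.1517, 0.012 ]))]
rack [[0.4067 0.3036 0.032 ]
 [0.4629 0.2965 0.032 ]
 [0.4431 0.1519 0.032 ]
 [0.3871 0.1597 0.032 ]] [0.425  0.2279 0.032 ]
max z black block 0.0980140637374011 left region 0.07844659033493362
```

```bash
python3 - <<'E'
from h import *
from scipy.spatial.transform import Rotation as Ro
c=load('top0'); W=pts(c); X,Y,Z=W[...,0],W[...,1],W[...,2]
e=np.array([np.cos(np.radians(82.1)),np.sin(np.radians(82.1))]); n=np.array([-e[1],e[0]]); o=np.array([.5998,.1933])
for tag in('top0','side0'):
    c=load(tag);V=pts(c);G=V[...,:2]-o; gx=G@e; gy=G@n; gz=V[...,2]
    m=(abs(gx)<36)&(abs(gx)<.036)&(abs(gy)<.035)&(gz>.016)
    # V cross profile
    print(tag)
    for a in np.arange(-.03,.031,.003):
        k=m&(gx<.015)&(abs(gy-a)<.0015); 
        if k.sum(): print(a.round(3),k.sum(),np.nanmedian(gz[k]).round(4))
    k=m&(gz>.043)&(gx<.02); print('high edges gy',np.percentile(gy[k],[1,99]).round(4),'sides',gy[k&(gy>0)].mean(),gy[k&(gy<0)].mean())
    k=(abs(gx)<.07)&(abs(gy)<.035)&(gz>.03)
    print('block xrange',np.percentile(gx[k&(gz<.05)&(abs(gy)>.01)],[1,99]).round(4))
    k=(gx>0)&(gx<.1)&(abs(gy)<.012)&(gz>.05)
    idx=np.argwhere(k); 
    for i in idx[np.argsort(gx[k])][:25]: print(i[::-1],gx[tuple(i)].round(4),gy[tuple(i)].round(4),gz[tuple(i)].round(4))
k=(X>.2)&(X<.56)&(Y<.15)&(Z>.06)
P=W[k]; 
for y in np.arange(-.8,.15,.1):
    q=P[(P[:,1]>=y)&(P[:,1]<y+.1)]
    if len(q): i=q[:,0].argmin(); print(y.round(2),q[i].round(3),'zmax',q[:,2].max().round(3))
ob=get_obs(); print(Ro.from_quat(ob['tool_rot']).as_matrix().round(3))
E
```

```text
top0
-0.024 35 0.0443
-0.021 38 0.0449
-0.018 40 0.0443
-0.015 30 0.046
-0.012 45 0.0463
-0.009 42 0.043
-0.006 51 0.0397
-0.003 50 0.0312
-0.0 29 0.0251
0.003 27 0.037
0.006 33 0.0404
0.009 34 0.0436
0.012 39 0.047
0.015 42 0.0453
0.018 40 0.0446
0.021 38 0.0443
0.024 56 0.0409
0.027 4 0.0168
high edges gy [-0.0246  0.0244] sides 0.016155906687727244 -0.016070820407748005
block xrange [-0.0395  0.0577]
[281 229] 0.0287 -0.0008 0.0666
[281 230] 0.0288 0.0007 0.0626
[280 230] 0.0305 0.0013 0.0653
[280 229] 0.0306 -0.0005 0.0673
[279 229] 0.0323 -0.0 0.0691
[279 230] 0.0325 0.0014 0.0641
[279 228] 0.0329 -0.0023 0.0659
[279 231] 0.0333 0.0022 0.0538
[278 230] 0.0342 0.0019 0.0667
[278 229] 0.0343 0.0001 0.0679
[278 228] 0.0345 -0.0017 0.0687
[278 231] 0.0348 0.003 0.0585
[277 229] 0.036 0.0006 0.07
[277 230] 0.0361 0.0022 0.0671
[277 228] 0.0366 -0.0017 0.0667
[277 231] 0.0369 0.003 0.0565
[276 229] 0.0379 0.0008 0.0702
[276 230] 0.0381 0.0023 0.0661
[276 228] 0.0386 -0.0015 0.0668
[276 231] 0.0389 0.0032 0.0559
[275 229] 0.0402 0.0007 0.0667
[275 228] 0.0403 -0.0011 0.068
[275 230] 0.
[... 873 characters left out ...]
6] 0.0422 -0.0008 0.0625
[292 265] 0.0428 -0.0023 0.0647
[291 266] 0.0431 -0.004 0.0627
[293 265] 0.0434 -0.0004 0.0652
[292 266] 0.0482 -0.001 0.0659
[298 267] 0.0579 0.0118 0.0711
[290 266] 0.0587 -0.0015 0.072
[288 266] 0.0591 -0.0049 0.0719
[289 265] 0.0593 -0.003 0.0741
[297 267] 0.0601 0.0107 0.0722
[296 267] 0.0605 0.0091 0.0723
[291 267] 0.0608 0.0007 0.0716
[284 266] 0.0611 -0.0112 0.0724
-0.4 [ 0.523 -0.302  0.263] zmax 0.279
-0.3 [ 0.493 -0.204  0.085] zmax 0.314
-0.2 [ 0.287 -0.1    0.439] zmax 0.447
-0.1 [ 0.266 -0.002  0.257] zmax 0.447
-0.0 [0.236 0.099 0.311] zmax 0.399
0.1 [0.222 0.109 0.274] zmax 0.313
[[ 0.374 -0.     0.928]
 [-0.928  0.002  0.374]
 [-0.002 -1.     0.   ]]
```

```bash
cat > tgt.py <<'E'
from h import *
from scipy.spatial.transform import Rotation as Ro
def shift(w, ob=None, jaw=None):
    ob=ob or get_obs(); R=Ro.from_quat(ob['tool_rot']).as_matrix()
    d=R.T@(np.array(w)-ob['position'])*1000
    cur=np.degrees(np.arctan2(R[1,0],R[0,0])); out=d.round(1)
    t=None if jaw is None else -np.radians((jaw-cur+180)%360-180)
    print('mm',out,'jaw now',cur.round(2),'turn about tool y',t); return d
E
python3 - <<'E'
from tgt import *
c=load('side0');W=pts(c);X,Y,Z=W[...,0],W[...,1],W[...,2]
hsv=cv2.cvtColor(c['img'],cv2.COLOR_RGB2HSV)
m=(X>.38)&(X<.49)&(Y>.23)&(Y<.31)&(hsv[...,1]<60)&(hsv[...,2]>110)&(Z>.033)
n,l,st,_=cv2.connectedComponentsWithStats(m.astype(np.uint8)); k=1+st[1:,4].argmax(); m=l==k
uv=np.argwhere(m)[:,::-1].astype(np.float32); print(m.sum(),cv2.minAreaRect(uv),uv.min(0),uv.max(0))
P=W[m]; print(P.mean(0).round(4),np.percentile(P[:,2],97))
a=np.radians(-7.5);u=np.array([np.cos(a),np.sin(a)]);n_=np.array([-u[1],u[0]])
from scipy.optimize import least_squares
for tag in('side0','top0'):
    if tag=='top0':
        c=load(tag);W=pts(c);h=cv2.cvtColor(c['img'],cv2.COLOR_RGB2HSV);m=(W[...,0]>.38)&(W[...,0]<.49)&(W[...,1]>.24)&(W[...,1]<.295)&(h[...,1]<60)&(h[...,2]>120)&(W[...,2]>.04)
        P=W[m]
    s=P[:,:2]@u; q=P[:,:2]@n_
    f=lambda p: np.hypot(q-p[0],P[:,2]-p[1])-.015
    r=least_squares(f,[np.median(q),.04],loss='soft_l1',f_scale=.001)
    mid=(np.percentile(s,2)+np.percentile(s,98))/2
    print(tag,'cyl centre',(mid*u+r.x[0]*n_).round(4),'z',r.x[1].round(4),'len',np.ptp(s).round(4))
R=Ro.from_quat(get_obs()['tool_rot']).as_matrix()
shift([.40,-.05,.222],jaw=-97.5); shift([.433,.266,.17],jaw=-97.5);shift([.433,.266,.12],jaw=-97.5)
E
```

```text
619 ((395.0943908691406, 290.5090026855469), (37.25997543334961, 16.828617095947266), 5.440331935882568) [377. 281.] [414. 300.]
[0.4363 0.2779 0.0465] 0.05423685457597647
side0 cyl centre [0.4352 0.2685] z 0.0385 len 0.0597
top0 cyl centre [0.4334 0.2676] z 0.0404 len 0.06
mm [-428.6    0.6  352.2] jaw now -68.07 turn about tool y 0.5136822085797681
mm [-709.3   53.2  500.9] jaw now -68.07 turn about tool y 0.5136822085797681
mm [-709.2  103.2  500.8] jaw now -68.07 turn about tool y 0.5136822085797681
```

{"method": "jog_arm", "body": {
  "series": [
    [-20,0,16,0,0,0,-0.2],
    [-58,0,48,0,0,0,-0.2],
    [-97,0,80,0,0,0,-0.2],
    [-136,0,112,0,0,0,-0.2],
    [-175,0,144,0,0,0,-0.2],
    [-214,0,176,0,0.05,0,-0.2],
    [-253,0,208,0,0.1,0,-0.2],
    [-292,0,240,0,0.15,0,-0.2],
    [-331,0,272,0,0.2,0,-0.2],
    [-370,0,304,0,0.25,0,-0.2],
    [-405,0,333,0,0.3,0,-0.2],
    [-429,0,352,0,0.35,0,-0.2],
    [-480,0,379,0,0.4,0,-0.2],
    [-530,0,405,0,0.45,0,-0.2],
    [-580,0,432,0,0.5,0,-0.2],
    [-630,0,458,0,0.514,0,-0.2],
    [-680,20,485,0,0.514,0,-0.2],
    [-709,53,502,0,0.514,0,-0.2],
    [-709,53,502,0,0.514,0,-0.2]
  ]
}}

```text
time: 2.48
position: [0.4324, 0.2667, 0.1671]
tool_rot: [-0.469, 0.532, -0.53, 0.465]
ft_force: [-0.8, -0.3, -0.5]
grip_width: 0.0518
```

```bash
python3 - <<'E'
from tgt import *
grab('side','side1');grab('top','top1')
s=load('side1'); cv2.imwrite('pics/s2.png',cv2.resize(s['img'][150:350,280:480,::-1],None,fx=3,fy=3,interpolation=cv2.INTER_CUBIC))
ob=get_obs();print(ob['position'],ob['q'],ob['ft_force'],ob['time'])
shift([.434,.268,.06],jaw=-97.5)
E
```

```text
[0.43371747 0.26507357 0.16925094] [ 3.28722443e-01  4.49478765e-01  1.77627317e+00 -5.70705538e-04
  9.17677465e-01  2.03016028e+00] [-0.4708044  -0.51327174  0.65782254] 2.575
mm [-3.100e+00  1.092e+02  1.000e-01] jaw now -97.47 turn about tool y 0.0006062795190221431
```

View pics/s2.png

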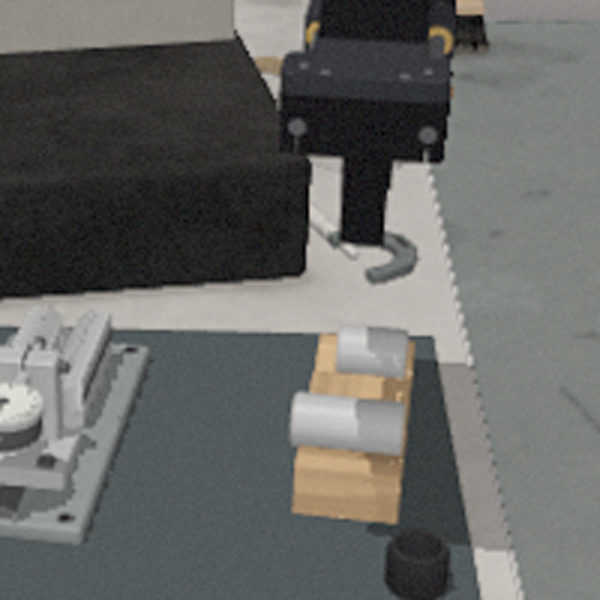

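```bash
python3 - <<'E'
from tgt import *
s=load('side1');p=get_obs()['position']
n=np.array([.1305,.991,0])
for off in(.03,.0409): print(proj(s,p+n*off), proj(s,p+n*off+np.array([.0095,-.0012,0])),proj(s,p+n*off-np.array([.0095,-.0012,0])))
img=s['img'].astype(int).sum(2); W=pts(s)
for v in range(222,236): print(v,[int(x) for x in img[v,390:414]])
print(W[225,395:410].round(4))
E
```

```text
[[399.22481825 227.34128706]] [[392.78198988 226.85884382]] [[405.69151778 227.8255178 ]]
[[398.66215937 230.62553347]] [[392.15129408 230.13179024]] [[405.19740756 231.12112574]]
222 [545, 551, 546, 354, 63, 85, 62, 65, 80, 94, 70, 66, 88, 63, 74, 95, 73, 29, 410, 540, 559, 564, 552, 552]
223 [536, 557, 518, 314, 50, 64, 71, 65, 87, 85, 66, 74, 80, 81, 69, 80, 86, 50, 426, 541, 559, 561, 553, 553]
224 [567, 542, 496, 308, 39, 73, 66, 54, 56, 66, 83, 70, 67, 76, 70, 74, 58, 30, 464, 550, 554, 554, 545, 549]
225 [612, 566, 486, 298, 72, 46, 75, 97, 91, 75, 80, 73, 95, 80, 69, 72, 64, 41, 519, 568, 558, 553, 546, 550]
226 [602, 598, 490, 267, 67, 82, 56, 101, 81, 71, 80, 69, 64, 88, 92, 85, 72, 47, 476, 543, 545, 562, 561, 555]
227 [479, 427, 328, 197, 67, 89, 72, 87, 72, 34, 76, 84, 66, 81, 79, 73, 53, 53, 323, 400, 460, 506, 532, 527]
228 [316, 353, 303, 147, 42, 98, 85, 62, 83, 74, 75, 77, 83, 64, 38, 63, 60, 106, 277, 333, 298, 294, 328, 368]
229 [245, 327, 270, 137, 48, 61, 78, 84, 87, 95, 46, 92, 68, 92, 106, 60, 61, 127, 309, 362, 347, 292, 210, 235]
230 [228, 277, 277, 222, 182
[... 552 characters left out ...]
562, 564, 498, 389, 261, 290, 338]
235 [538, 544, 538, 543, 543, 484, 424, 448, 454, 500, 539, 549, 561, 552, 559, 554, 557, 553, 552, 561, 502, 354, 311, 332]
[[ 4.445e-01  2.998e-01  1.755e-01]
 [ 4.429e-01  2.989e-01  1.751e-01]
 [ 4.417e-01  3.022e-01  1.768e-01]
 [ 4.402e-01  3.014e-01  1.764e-01]
 [ 4.386e-01  2.996e-01  1.755e-01]
 [ 4.375e-01  3.038e-01  1.777e-01]
 [ 4.357e-01  3.007e-01  1.761e-01]
 [ 4.343e-01  3.006e-01  1.761e-01]
 [ 4.330e-01  3.024e-01  1.770e-01]
 [ 4.315e-01  3.025e-01  1.771e-01]
 [ 4.302e-01  3.046e-01  1.782e-01]
 [ 4.289e-01  3.058e-01  1.788e-01]
 [ 4.270e-01  3.014e-01  1.767e-01]
 [ 3.898e-01 -5.790e-02 -2.200e-03]
 [ 3.880e-01 -5.420e-02 -3.000e-04]]
```

{"method": "jog_arm", "body": {
  "series": [
    [-3,20,1,0,0,0,-0.2],
    [-3,50,1,0,0,0,-0.2],
    [-3,80,1,0,0,0,-0.2],
    [-3,105,1,0,0,0,-0.2],
    [-3,118,1,0,0,0,-0.2],
    [-3,124,1,0,0,0,-0.2],
    [-3,129,1,0,0,0,-0.2],
    [-3,132,1,0,0,0,-0.2],
    [-3,134,1,0,0,0,-0.2],
    [-3,134,1,0,0,0,-0.2]
  ]
}}

```text
time: 3.82
position: [0.4357, 0.2684, 0.0357]
tool_rot: [0.466, -0.532, 0.532, -0.466]
ft_force: [-0.3, -0.6, -1.0]
grip_width: 0.0521
```

```bash
python3 - <<'E'
from tgt import *
grab('side','side2');grab('top','top2')
s=load('side2'); t=load('top2')
a=cv2.resize(s['img'][230:330,350:450,::-1],None,fx=4,fy=4,interpolation=cv2.INTER_CUBIC)
b=cv2.resize(t['img'][270:370,220:320,::-1],None,fx=4,fy=4,interpolation=cv2.INTER_CUBIC)
cv2.imwrite('pics/s3.png',np.hstack([a,b]))
for i in range(3): ob=get_obs();print(ob['position'],ob['ft_force'],ob['time'])
E
```

```text
[0.4357568  0.26842569 0.03570942] [ 0.1791342   0.33991447 -0.33750757] 3.925
[0.4357568  0.26842569 0.03570942] [ 0.1791342   0.33991447 -0.33750757] 3.925
[0.4357568  0.26842569 0.03570942] [ 0.1791342   0.33991447 -0.33750757] 3.925
```

View pics/s3.png

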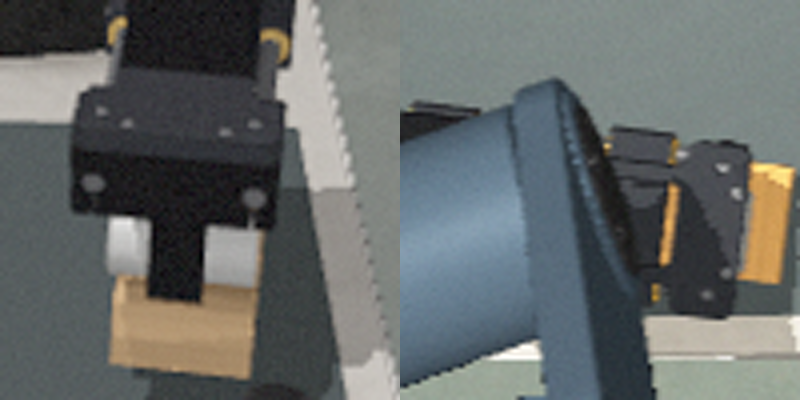

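The side view shows the finger straddling the roller at (398,285), slightly toward the +x end. The roller protrudes 43 px on one side and 55 px on the other. I'll shift it 2 mm and grip.

{"method": "jog_arm", "body": {
  "series": [
    [0,0,-2,0,0,0,-0.2],
    [0,0,-2,0,0,0,-0.2],
    [0,0,-2,0,0,0,0.2],
    [0,0,-2,0,0,0,0.3],
    [0,0,-2,0,0,0,0.5],
    [0,0,-2,0,0,0,1],
    [0,0,-2,0,0,0,1],
    [0,0,-2,0,0,0,1],
    [0,0,-2,0,0,0,1]
  ],
  "grip_force": 50
}}

```text
time: 5.05
position: [0.4335, 0.2678, 0.0356]
tool_rot: [0.467, -0.531, 0.532, -0.466]
ft_force: [0.3, -5.3, 1.5]
grip_width: 0.0289
```

{"method": "jog_arm", "body": {
  "series": [
    [0,-4,0,0,0,0,1],
    [0,-12,0,0,0,0,1],
    [0,-30,0,0,0,0,1],
    [0,-60,0,0,0,0,1],
    [0,-90,0,0,0,0,1],
    [0,-105,0,0,0,0,1],
    [0,-110,0,0,0,0,1],
    [0,-110,0,0,0,0,1]
  ]
}}

```text
time: 6.05
position: [0.4333, 0.2685, 0.1452]
tool_rot: [-0.466, 0.532, -0.532, 0.466]
ft_force: [0.5, 0.2, -2.9]
grip_width: 0.0289
```

```bash
python3 - <<'E'
from tgt import *
grab('side','side3')
s=load('side3')
cv2.imwrite('pics/s4.png',cv2.resize(s['img'][200:330,250:450,::-1],None,fx=4,fy=4,interpolation=cv2.INTER_CUBIC))
ob=get_obs();print(ob['position'],ob['ft_force'],ob['moment'],ob['grip_width'],ob['q'])
e=np.array([np.cos(np.radians(82.1)),np.sin(np.radians(82.1))]); o=np.array([.5998,.1933])
# aim lateral: middle of camera estimates for now
for gx in(-.014,): 
  p=o+e*gx+np.array([.002,0]); print(p); shift([*p,.145],jaw=-7.9)
E
```

```text
[0.43307495 0.26836792 0.14481911] [-0.16839971  0.33799803 -2.99057654] [ 0.04269433 -0.01648943 -0.01348789] 0.028849931134658058 [3.35097184e-01 4.89694600e-01 1.79544159e+00 8.40201803e-05
 8.58151126e-01 2.03711121e+00]
[0.59987578 0.17943287]
mm [ 66.3  -0.4 177. ] jaw now -97.52 turn about tool y -1.564187460296653
```

View pics/s4.png

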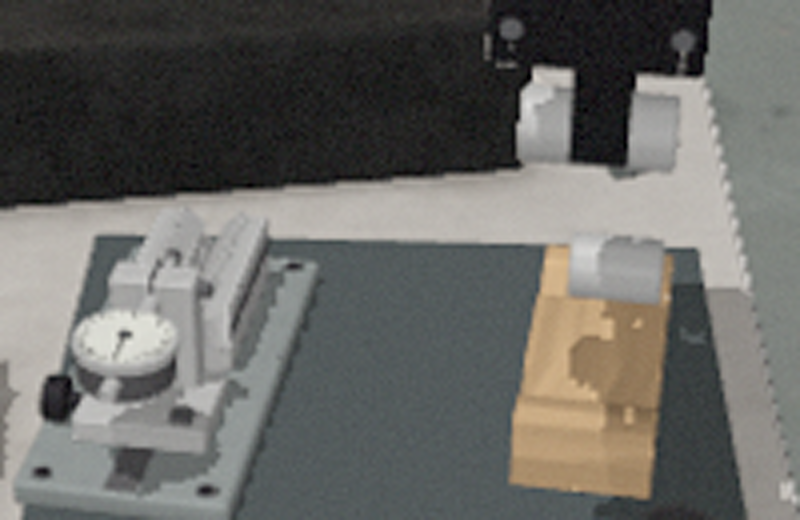

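{"method": "jog_arm", "body": {
  "series": [
    [4,0,8,0,-0.1,0,1],
    [12,0,30,0,-0.28,0,1],
    [20,0,55,0,-0.46,0,1],
    [30,0,80,0,-0.64,0,1],
    [40,0,105,0,-0.82,0,1],
    [48,0,130,0,-1.0,0,1],
    [56,0,150,0,-1.18,0,1],
    [62,0,167,0,-1.34,0,1],
    [66,0,175,0,-1.48,0,1],
    [66,0,177,0,-1.564,0,1],
    [66,0,177,0,-1.564,0,1],
    [66,0,177,0,-1.564,0,1]
  ]
}}

```text
time: 7.6
position: [0.5998, 0.18, 0.1445]
tool_rot: [0.706, -0.05, 0.048, -0.705]
ft_force: [-0.2, -0.2, -3.7]
grip_width: 0.0288
```

```bash
python3 - <<'E'
from tgt import *
grab('side','side4');grab('top','top4')
s=load('side4');t=load('top4')
cv2.imwrite('pics/s5.png',cv2.resize(s['img'][200:330,230:360,::-1],None,fx=4.5,fy=4.5,interpolation=cv2.INTER_CUBIC))
cv2.imwrite('pics/t5.png',t['img'][150:330,180:380,::-1].repeat(3,0).repeat(3,1))
ob=get_obs();print(ob['position'],ob['ft_force'],ob['moment'],ob['grip_width'],ob['q'],ob['time'])
shift([.6,.18,.1],jaw=-7.9)
E
```

```text
[0.60009276 0.18005673 0.14505981] [-0.03678331 -0.31089173 -3.16150871] [ 0.01252836 -0.10532197 -0.09211898] 0.02903014786917607 [1.13374942e-01 6.21453048e-01 1.49836793e+00 4.19308869e-05
 1.02282915e+00 2.51903314e-01] 7.7
mm [-0.  45.1 -0.1] jaw now -7.94 turn about tool y -0.0006693425288808827
```

View pics/s5.png

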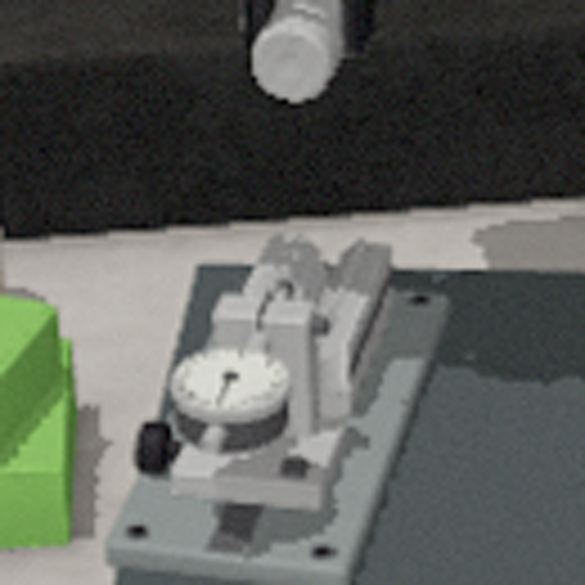

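View pics/t5.png

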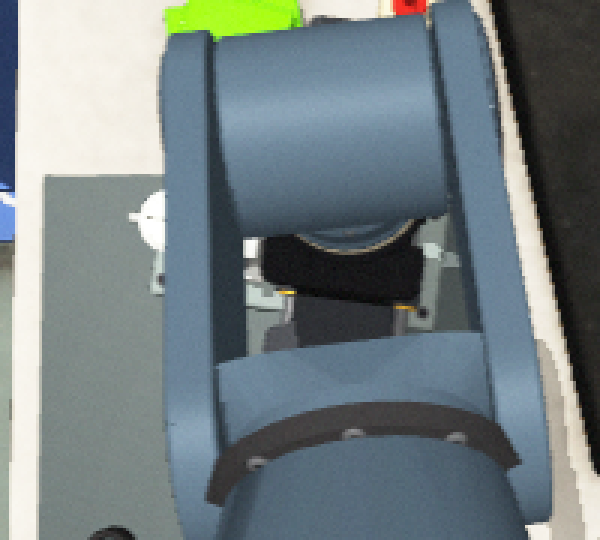

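```bash
python3 - <<'E'
from tgt import *
from scipy.optimize import least_squares
s=load('side4');W=pts(s)
e=np.array([np.cos(np.radians(82.1)),np.sin(np.radians(82.1))]); n=np.array([-e[1],e[0]]); o=np.array([.5998,.1933])
hsv=cv2.cvtColor(s['img'],cv2.COLOR_RGB2HSV)
G=W[...,:2]-o; gx=G@e; gy=G@n; gz=W[...,2]
m=(abs(gx)<.06)&(abs(gy)<.03)&(gz>.1)&(gz<.18)&(hsv[...,2]>100)
n_,l,st,_=cv2.connectedComponentsWithStats(m.astype(np.uint8)); m=l==1+st[1:,4].argmax()
print(m.sum(), np.argwhere(m).min(0),np.argwhere(m).max(0))
print('gx pct',np.percentile(gx[m],[1,50,99]).round(4))
f_=m&(gx>np.percentile(gx[m],70)-.004)
face=m&(gx>.009)
q,z=gy[m&(gx<.011)],gz[m&(gx<.011)]
r=least_squares(lambda p:np.hypot(q-p[0],z-p[1])-.015,[0,.15],loss='soft_l1',f_scale=.001); print('cyl gy,z',r.x.round(4),len(q))
# face: left/right extents along image rows
r2=cv2.fitEllipse(cv2.findContours((m).astype(np.uint8),0,1)[0][0]); print(r2)
for g in np.arange(-.03,.04,.004):
    k=m&(abs(gx-g)<.002)
    if k.sum(): print(g.round(3),k.sum(),'gy',gy[k].min().round(4),gy[k].max().round(4),'z',gz[k].min().round(4),gz[k].max().round(4))
for tag in('side0',):
    c=load(tag);V=pts(c);D=V[...,:2]-o;a=D@e;b=D@n;h=V[...,2]
    for lo,hi in((-.035,-.015),(-.015,.005)):
        k=(a>lo)&(a<hi)&(h>.018)&(h<.06)&(abs(b)<.035)
        bb,hh=b[k],h[k]
        # model of V profile: symmetric |b-c| + z0 for inner part |b-c|<.012
        for c0 in np.arange(-.006,.0061,.001):
            i=(abs(bb-c0)<.012); A=np.c_[abs(bb[i]-c0),np.ones(i.sum())]; x,res,_,_=np.linalg.lstsq(A,hh[i],rcond=None); print(lo,c0.round(3),np.sqrt(res/i.sum()).round(5),x.round(4))
E
```

```text
444 [193 286] [222 305]
gx pct [-0.0378  0.0159  0.0217]
cyl gy,z [-0.0024  0.1478] 184
((296.48028564453125, 208.1306915283203), (17.240726470947266, 31.461692810058594), 20.652446746826172)
-0.03 14 gy -0.01 0.0058 z 0.1599 0.1632
-0.026 14 gy -0.0142 0.0071 z 0.1567 0.1642
-0.022 9 gy -0.0096 0.0057 z 0.1594 0.1633
-0.018 12 gy -0.0163 0.0066 z 0.1536 0.163
-0.014 13 gy -0.0128 0.0081 z 0.1587 0.1629
-0.01 12 gy -0.0085 0.009 z 0.1569 0.1636
-0.006 20 gy -0.0124 0.0117 z 0.1516 0.1634
-0.002 22 gy -0.0098 0.0128 z 0.144 0.1784
0.002 21 gy -0.0103 0.0127 z 0.147 0.1635
0.006 26 gy -0.0153 0.0126 z 0.1438 0.164
0.01 17 gy -0.0104 0.0128 z 0.1425 0.1636
0.014 31 gy -0.0132 0.0126 z 0.1385 0.1634
0.018 177 gy -0.0159 0.0128 z 0.1326 0.1636
0.022 43 gy -0.0151 0.0122 z 0.1358 0.1616
-0.035 -0.006 [0.00378] [1.2891 0.0318]
-0.035 -0.005 [0.00302] [1.3919 0.0304]
-0.035 -0.004 [0.00238] [1.5966 0.0284]
-0.035 -0.003 [0.00229] [1.6861 0.0267]
-0.035 -0.002 [0.0027] [1.7674 0.0253]
-0.035 -0.001 [0.00363] [1.7031 0.0251]
-0.035 0.0 [0.00477] [1.2867 0.0278]
-0.035 0.001 [0.00552] [0.7371 0.032 ]
-0.035 0.002 [0.00605] [0.1247 0.0367]
-0.035 0.003 [0.00616] [-0.2676  0.04  ]
-0.035 0.004 [0.00612] [-0.4549  0.0419]
-0.035 0.005 [0.00588] [-0.6407  0.0437]
-0.035 0.006 [0.00557] [-0.7333  0.0448]
-0.015 -0.006 [0.00308] [0.7599 0.0352]
-0.015 -0.005 [0.00265] [0.9391 0.0337]
-0.015 -0.004 [0.00224] [1.0691 0.0322]
-0.015 -0.003 [0.00222] [1.1759 0.031 ]
-0.015 -0.002 [0.00257] [1.1781 0.0308]
-0.015 -0.001 [0.0031] [1.0379 0.0318]
-0.015 0.0 [0.00371] [0.718  0.0344]
-0.015 0.001 [0.00398] [0.3901 0.0371]
-0.015 0.002 [0.00416] [0.097  0.0395]
-0.015 0.003 [0.00429] [-0.0667  0.041 ]
-0.015 0.004 [0.00407] [-0.1638  0.0421]
-0.015 0.005 [0.00378] [-0.1544  0.0425]
-0.015 0.006 [0.00289] [-0.0186  0.0424]
```

Seen from the side, the held roller's end is at about (294,212). It lies about 1 mm toward −x of the V line measured in the same view. I'll correct that and lower it.

{"method": "jog_arm", "body": {
  "series": [
    [1,10,0,0,0,0,1],
    [1,30,0,0,0,0,1],
    [1,55,0,0,0,0,1],
    [1,72,0,0,0,0,1],
    [1,80,0,0,0,0,1],
    [1,84,0,0,0,0,1],
    [1,86,0,0,0,0,1],
    [1,86,0,0,0,0,1]
  ]
}}

```text
time: 8.7
position: [0.6019, 0.1799, 0.0601]
tool_rot: [-0.705, 0.048, -0.049, 0.705]
ft_force: [0.3, 0.5, -3.1]
grip_width: 0.029
```

```bash
python3 - <<'E'
from tgt import *
grab('side','side5');grab('top','top5')
s=load('side5');t=load('top5')
cv2.imwrite('pics/s6.png',cv2.resize(s['img'][230:330,240:340,::-1],None,fx=6,fy=6,interpolation=cv2.INTER_CUBIC))
ob=get_obs();print(ob['position'],ob['ft_force'],ob['moment'],ob['grip_width'],ob['time'])
E
```

```text
[0.60197845 0.17989785 0.06017593] [ 0.7775124   0.27794651 -3.18070343] [ 0.00061323 -0.11602967 -0.01445898] 0.028860301308654353 8.8
```

View pics/s6.png

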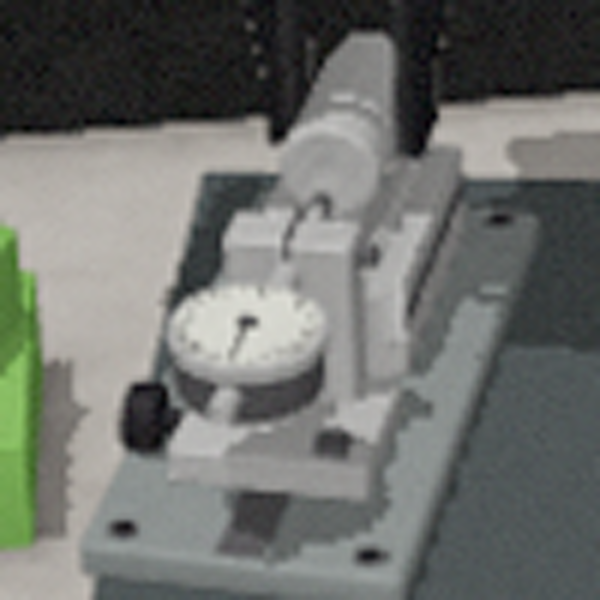

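{"method": "jog_arm", "body": {
  "series": [
    [0,2,0,0,0,0,1],
    [0,4,0,0,0,0,1],
    [0,5.5,0,0,0,0,1],
    [0,6.5,0,0,0,0,1],
    [0,7,0,0,0,0,1],
    [0,7,0,0,0,0,1]
  ]
}}

```text
time: 9.55
position: [0.6015, 0.1798, 0.0525]
tool_rot: [0.705, -0.049, 0.049, -0.705]
ft_force: [0.4, -0.5, -2.4]
grip_width: 0.0284
```

```bash
python3 - <<'E'
from tgt import *
ob=get_obs();print(ob['position'],ob['ft_force'],ob['moment'],ob['time'])
E
```

```text
[0.60154835 0.17981921 0.05249719] [ 0.38026054 -0.53390438 -2.44398703] [ 0.03900058 -0.07626936 -0.03665988] 9.55
```

{"method": "jog_arm", "body": {
  "series": [
    [0,0.5,0,0,0,0,1],
    [0,1,0,0,0,0,1],
    [0,1,0,0,0,0,1]
  ]
}}

```text
time: 9.93
position: [0.6014, 0.1799, 0.052]
tool_rot: [-0.705, 0.049, -0.049, 0.705]
ft_force: [-1.7, -0.9, 1.8]
grip_width: 0.0285
```

{"method": "jog_arm", "body": {
  "series": [
    [-0.4,0.2,0,0,0,0,1],
    [-0.4,0.4,0,0,0,0,1],
    [-0.4,0.4,0,0,0,0,1]
  ]
}}

```text
time: 10.3
position: [0.6012, 0.18, 0.0518]
tool_rot: [-0.705, 0.049, -0.049, 0.705]
ft_force: [-3.0, -0.5, 6.5]
grip_width: 0.0287
```

{"method": "jog_arm", "body": {
  "series": [
    [-0.4,0,0,0,0,0,1],
    [-0.4,0,0,0,0,0,1],
    [-0.4,0,0,0,0,0,1]
  ]
}}

```text
time: 10.68
position: [0.6008, 0.18, 0.0513]
tool_rot: [-0.705, 0.049, -0.049, 0.705]
ft_force: [-2.2, -0.1, 4.3]
grip_width: 0.029
```

```bash
python3 - <<'E'
from tgt import *
for i in range(4):
    grab('side','side6');ob=get_obs();print(ob['position'],ob['ft_force'],ob['moment'],ob['time'])
s=load('side6')
cv2.imwrite('pics/s7.png',cv2.resize(s['img'][230:330,240:340,::-1],None,fx=6,fy=6,interpolation=cv2.INTER_CUBIC))
E
```

```text
[0.60075086 0.18005264 0.05130942] [-3.44725626  0.17291128  4.24789141] [-0.00481539  0.27901006  0.01667589] 10.725
[0.60078047 0.18002849 0.05135786] [-1.66119015  0.31898662  5.41057733] [0.05395394 0.27010512 0.05771157] 10.775
[0.60077769 0.18002076 0.05134023] [-1.45565287  0.9015934   5.03799936] [0.03338581 0.24353579 0.02831663] 10.825
[0.60078852 0.18003148 0.0513156 ] [-2.48254871  0.1012546   4.52364211] [0.03453361 0.2859024  0.01427481] 10.875
```

View pics/s7.png

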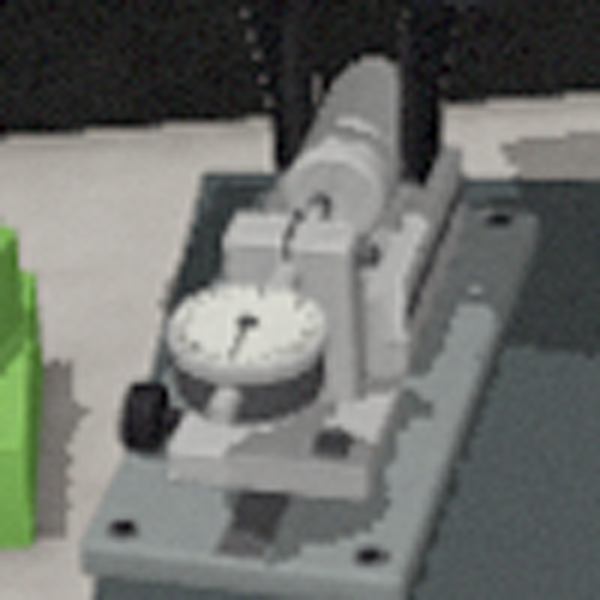

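{"method": "jog_arm", "body": {
  "series": [
    [-0.4,0.2,0,0,0,0,1],
    [-0.5,0.4,0,0,0,0,1],
    [-0.5,0.4,0,0,0,0,1]
  ]
}}

```text
time: 11.25
position: [0.6003, 0.1801, 0.0508]
tool_rot: [-0.705, 0.049, -0.049, 0.705]
ft_force: [-2.1, 0.3, 5.4]
grip_width: 0.0288
```

```bash
python3 - <<'E'
from tgt import *
for i in range(4):
    grab('side','side6');ob=get_obs();print(ob['position'],ob['ft_force'],ob['moment'],ob['time'])
E
```

```text
[0.60026937 0.18013388 0.05083521] [-2.261882   -0.05155821  4.75843018] [0.07875306 0.25141637 0.02718497] 11.3
[0.60027003 0.18012886 0.05082594] [-1.61239927 -0.43216399  5.17721617] [0.08065447 0.24691801 0.04443902] 11.35
[0.6002704  0.18014642 0.05081263] [-2.56859093  0.69570288  5.03668711] [0.05272844 0.21641282 0.00957057] 11.4
[0.60024657 0.1801337  0.05081147] [-2.51414261  0.47445699  5.54601857] [0.06422992 0.23589962 0.05980822] 11.45
```

{"method": "jog_arm", "body": {
  "series": [
    [-0.4,0.2,0,0,0,0,1],
    [-0.6,0.5,0,0,0,0,1],
    [-0.6,0.5,0,0,0,0,1]
  ]
}}

```text
time: 11.82
position: [0.6003, 0.1802, 0.0508]
tool_rot: [-0.705, 0.048, -0.049, 0.705]
ft_force: [-2.4, 0.1, 7.2]
grip_width: 0.029
```

```bash
python3 - <<'E'
from tgt import *
for i in range(4):
    grab('side','side6');ob=get_obs();print(ob['position'],ob['ft_force'],ob['moment'],ob['time'])
E
```

```text
[0.60028348 0.18012303 0.05079308] [-1.64979536  0.09194119  6.29758839] [0.02406843 0.2459722  0.0431992 ] 11.875
[0.60024544 0.18014111 0.05080157] [-1.58228951  0.49443141  6.85582295] [-0.03035385  0.21217752 -0.01049862] 11.925
[0.6002502  0.1801447  0.05080291] [-2.57235372 -0.93676795  7.22441526] [0.01810538 0.20200601 0.00973514] 11.975
[0.60028146 0.18012712 0.0507937 ] [-1.45149029  0.14430049  6.83368833] [0.02573764 0.2290581  0.04154866] 12.025
```

Seated: z has stopped dropping at 0.0508 with both flanks in contact. I'll even out the side force, then slide toward the stop.

{"method": "jog_arm", "body": {
  "series": [
    [-0.5,0,0,0,0,0,1],
    [-0.5,0,0.5,0,0,0,1],
    [-0.5,0,1.5,0,0,0,1],
    [-0.5,0,3,0,0,0,1],
    [-0.5,0,4,0,0,0,1],
    [-0.5,0,4,0,0,0,1]
  ]
}}

```text
time: 12.78
position: [0.6003, 0.1815, 0.0507]
tool_rot: [0.707, -0.048, 0.048, -0.704]
ft_force: [-1.1, -7.4, 8.0]
grip_width: 0.0288
```

```bash
cat > rd.py <<'E'
from tgt import *
import sys
F=[];P=[]
for i in range(4):
    c=camera('side');ob=get_obs();F.append(ob['ft_force']);P.append(ob['position'])
e=np.array([np.cos(np.radians(82.1)),np.sin(np.radians(82.1))]); n=np.array([-e[1],e[0]]); o=np.array([.5998,.1933])
f=np.mean(F,0);p=np.mean(P,0);d=p[:2]-o
print('t',ob['time'],'pos',p.round(4),'gx,gy mm',(d@e*1e3).round(2),(d@n*1e3).round(2),'F along',(f[:2]@e).round(2),'F gy',(f[:2]@n).round(2),'Fz',f[2].round(2),'M',ob['moment'].round(3),'grip',ob['grip_width'].round(4))
if len(sys.argv)>1: cv2.imwrite(f'pics/{sys.argv[1]}.png',cv2.resize(c['img'][230:330,240:340,::-1],None,fx=6,fy=6,interpolation=cv2.INTER_CUBIC))
E
python3 rd.py
```

```text
Traceback (most recent call last):
  File "rd.py", line 8, in <module>
    print('t',ob['time'],'pos',p.round(4),'gx,gy mm',(d@e*1e3).round(2),(d@n*1e3).round(2),'F along',(f[:2]@e).round(2),'F gy',(f[:2]@n).round(2),'Fz',f[2].round(2),'M',ob['moment'].round(3),'grip',ob['grip_width'].round(4))
                                                                                                                                                                                                      ^^^^^^^^^^^^^^^^^^^^^^
AttributeError: 'float' object has no attribute 'round'
```

```bash
sed -i "s/ob\['grip_width'\].round(4)/ob['grip_width']/" rd.py; python3 rd.py s8; python3 -c "
from tgt import *
shift([.6,.18,.05],jaw=-7.9); print(Ro.from_quat(get_obs()['tool_rot']).as_matrix().round(4))"
```

```text
t 13.175 pos [0.6003 0.1815 0.0507] gx,gy mm -11.65 -2.15 F along -7.42 F gy 0.48 Fz 7.14 M [-1.356  0.195  0.08 ] grip 0.028662524800057296
mm [-0.1  0.7 -1.5] jaw now -7.81 turn about tool y 0.0015409059577053922
[[ 9.907e-01  5.000e-04  1.359e-01]
 [-1.359e-01 -4.200e-03  9.907e-01]
 [ 1.100e-03 -1.000e+00 -4.000e-03]]
```

View pics/s8.png

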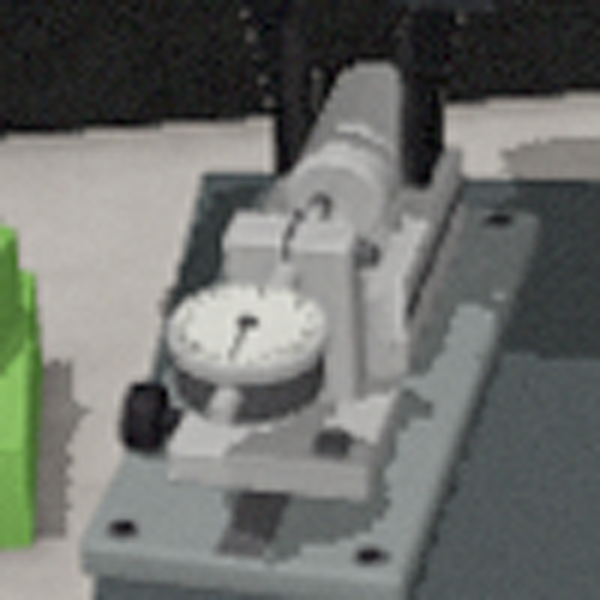

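The needle hasn't moved, so the resistance is only friction in the V. I'll ease the down-push before sliding on.

{"method": "jog_arm", "body": {
  "series": [
    [0,-0.5,0,0,0,0,1],
    [0,-1,0,0,0,0,1],
    [0,-1,0,0,0,0,1]
  ]
}}

```text
time: 13.55
position: [0.6006, 0.1839, 0.0509]
tool_rot: [0.705, -0.048, 0.049, -0.705]
ft_force: [0.5, -2.1, -0.9]
grip_width: 0.0288
```

```bash
python3 rd.py
```

```text
t 13.75 pos [0.6006 0.1843 0.051 ] gx,gy mm -8.83 -2.0 F along -1.21 F gy -2.25 Fz -1.22 M [-0.313 -0.549  0.043] grip 0.028703835630910186
```

{"method": "jog_arm", "body": {
  "series": [
    [0.3,0.1,1,0,0,0,1],
    [0.3,0.2,2,0,0,0,1],
    [0.3,0.2,3,0,0,0,1],
    [0.3,0.2,4,0,0,0,1],
    [0.3,0.2,5,0,0,0,1],
    [0.3,0.2,5,0,0,0,1]
  ]
}}

```text
time: 14.5
position: [0.6009, 0.1892, 0.0512]
tool_rot: [-0.705, 0.049, -0.049, 0.705]
ft_force: [2.2, -1.9, 0.4]
grip_width: 0.0288
```

```bash
python3 rd.py s9
```

```text
t 14.7 pos [0.6009 0.1892 0.0512] gx,gy mm -3.92 -1.7 F along -1.44 F gy -2.4 Fz 0.23 M [-0.344 -0.514  0.015] grip 0.02899858837634072
```

View pics/s9.png

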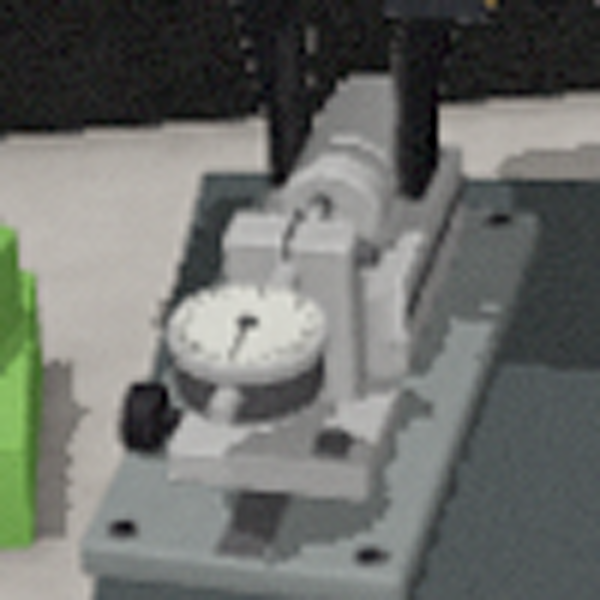

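Needle still at rest. It's riding slightly on the −x flank, so I'll correct sideways and keep sliding.

{"method": "jog_arm", "body": {
  "series": [
    [0.5,0.1,0,0,0,0,1],
    [0.7,0.2,0.5,0,0,0,1],
    [0.7,0.2,1.5,0,0,0,1],
    [0.7,0.2,2.5,0,0,0,1],
    [0.7,0.2,3,0,0,0,1],
    [0.7,0.2,3,0,0,0,1]
  ]
}}

```text
time: 15.45
position: [0.6016, 0.1916, 0.0508]
tool_rot: [0.706, -0.049, 0.049, -0.705]
ft_force: [1.6, -4.9, 1.1]
grip_width: 0.0287
```

```bash
python3 rd.py s10
```

```text
t 15.65 pos [0.6017 0.1917 0.0508] gx,gy mm -1.31 -2.06 F along -4.86 F gy -1.61 Fz 1.91 M [-0.866 -0.291  0.137] grip 0.028974160650832317
```

View pics/s10.png

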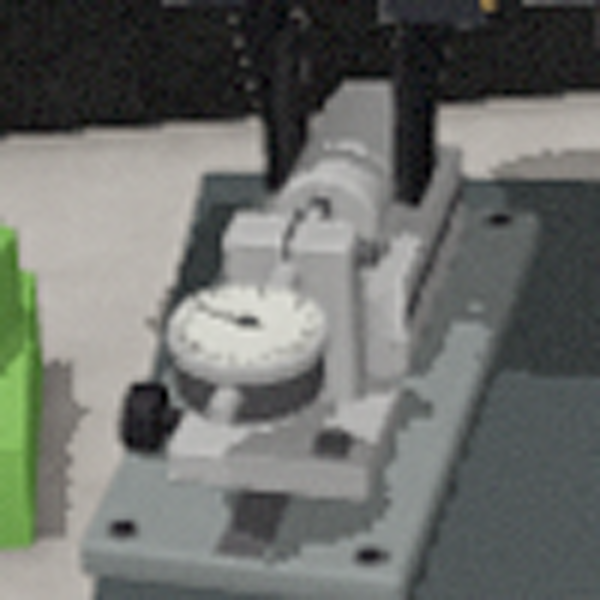

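The needle has turned about 80°, so the plunger is engaged. From here I'll use 1 mm steps.

{"method": "jog_arm", "body": {
  "series": [
    [0.2,-0.2,0.5,0,0,0,1],
    [0.2,-0.2,1,0,0,0,1],
    [0.2,-0.2,1,0,0,0,1]
  ]
}}

```text
time: 16.02
position: [0.6018, 0.1931, 0.0508]
tool_rot: [-0.705, 0.049, -0.049, 0.705]
ft_force: [0.5, -3.9, -0.1]
grip_width: 0.0288
```

```bash
python3 rd.py s11
```

```text
t 16.225 pos [0.6019 0.1931 0.0508] gx,gy mm 0.08 -2.07 F along -2.97 F gy -1.15 Fz -0.67 M [-0.579 -0.214  0.074] grip 0.029394775628225938
```

{"method": "jog_arm", "body": {
  "series": [
    [0,0,0.5,0,0,0,1],
    [0,0,1,0,0,0,1],
    [0,0,1,0,0,0,1]
  ]
}}

```text
time: 16.6
position: [0.602, 0.194, 0.0509]
tool_rot: [-0.705, 0.049, -0.049, 0.705]
ft_force: [0.8, -2.4, -2.1]
grip_width: 0.029
```

```bash
python3 rd.py s12
```

```text
t 16.8 pos [0.602  0.194  0.0509] gx,gy mm 1.01 -2.07 F along -2.4 F gy -0.79 Fz -1.88 M [-0.423 -0.134  0.045] grip 0.02895841019321622
```

View pics/s12.png

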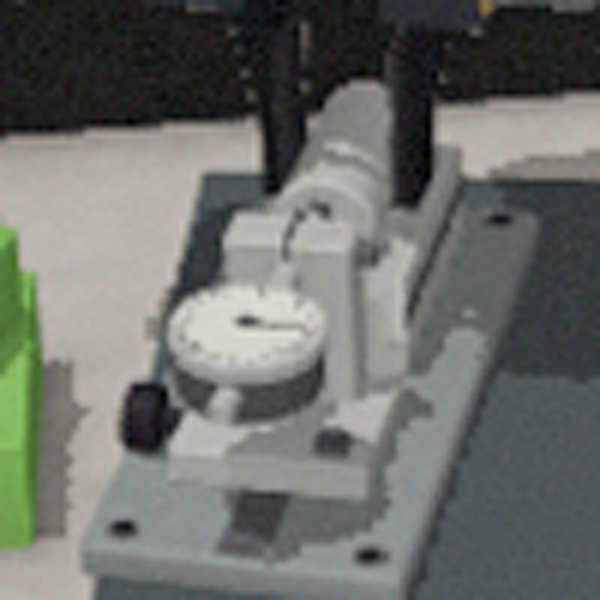

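{"method": "jog_arm", "body": {
  "series": [
    [0,0.2,0.3,0,0,0,1],
    [0,0.4,0.6,0,0,0,1],
    [0,0.4,0.6,0,0,0,1]
  ]
}}

```text
time: 17.18
position: [0.602, 0.1941, 0.0508]
tool_rot: [0.706, -0.049, 0.048, -0.705]
ft_force: [-1.3, -5.4, 1.4]
grip_width: 0.0287
```

```bash
python3 rd.py
```

```text
t 17.375 pos [0.602  0.1941 0.0508] gx,gy mm 1.14 -2.09 F along -5.25 F gy 0.74 Fz 2.48 M [-0.844  0.23   0.057] grip 0.02893803815454668
```

{"method": "jog_arm", "body": {
  "series": [
    [0,0,0.3,0,0,0,1],
    [0,0,0.6,0,0,0,1],
    [0,0,0.6,0,0,0,1]
  ]
}}

```text
time: 17.75
position: [0.6021, 0.1943, 0.0508]
tool_rot: [0.706, -0.049, 0.048, -0.705]
ft_force: [-2.0, -7.0, 2.1]
grip_width: 0.029
```

```bash
python3 rd.py s14
```

```text
t 17.95 pos [0.6021 0.1943 0.0508] gx,gy mm 1.28 -2.12 F along -6.4 F gy 0.47 Fz 2.22 M [-1.106  0.154  0.108] grip 0.028979699898486554
```

View pics/s14.png

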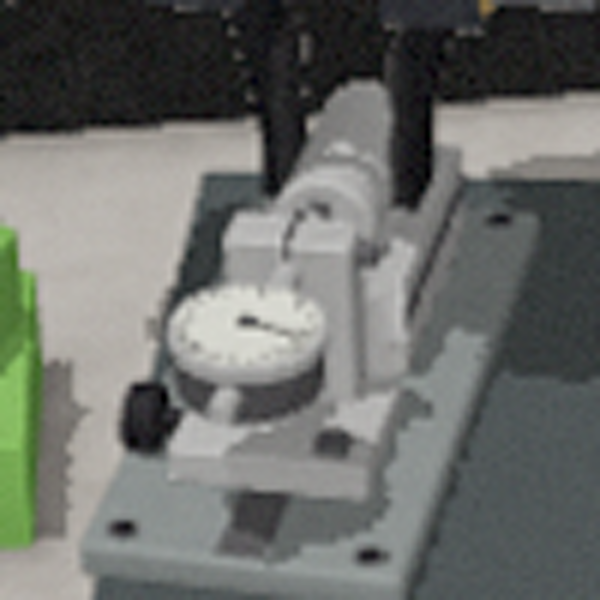

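That's ambiguous between sticking and the stop. I'll unload the down-push, push gently, and check how far the needle turns.

{"method": "jog_arm", "body": {
  "series": [
    [0,-0.4,0,0,0,0,1],
    [0,-0.8,0,0,0,0,1],
    [0,-0.8,0,0,0,0,1]
  ]
}}

```text
time: 18.32
position: [0.602, 0.1944, 0.0509]
tool_rot: [0.706, -0.049, 0.048, -0.705]
ft_force: [-0.4, -5.7, -0.9]
grip_width: 0.0289
```

```bash
python3 rd.py s15; python3 - <<'E'
from tgt import *
grab('side','side15')
for tag in ('side0','side5','side15'):
    c=load(tag); g=cv2.resize(c['img'][270:305,262:300],None,fx=8,fy=8,interpolation=cv2.INTER_CUBIC); cv2.imwrite(f'pics/d_{tag}.png',g[:,:,::-1])
E
```

```text
t 18.525 pos [0.602  0.1944 0.0509] gx,gy mm 1.41 -2.07 F along -5.72 F gy -0.24 Fz -1.32 M [-0.985 -0.015  0.004] grip 0.028874350002902047
```

View pics/d_side15.png

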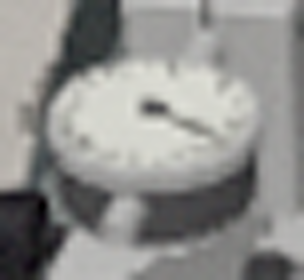

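View pics/d_side5.png

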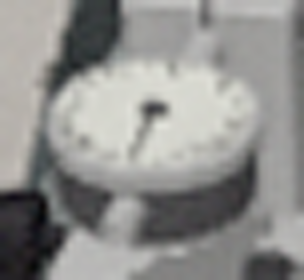

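With almost no V load the roller still holds 5.7 N without moving, and the needle has turned about 290° (about 4 mm), so it's solid on the stop. Now I'll press down.

{"method": "jog_arm", "body": {
  "series": [
    [0,0.5,0,0,0,0,1],
    [0,1,0,0,0,0,1],
    [0,1.5,0,0,0,0,1],
    [0,2,0,0,0,0,1],
    [0,2.5,0,0,0,0,1],
    [0,2.5,0,0,0,0,1]
  ]
}}

```text
time: 19.32
position: [0.6021, 0.1944, 0.0507]
tool_rot: [0.706, -0.049, 0.048, -0.705]
ft_force: [-4.2, -6.4, 10.3]
grip_width: 0.0293
```

```bash
python3 rd.py s16
```

```text
t 19.525 pos [0.6021 0.1944 0.0507] gx,gy mm 1.4 -2.14 F along -7.03 F gy 2.98 Fz 10.55 M [-1.182  0.617  0.134] grip 0.029166821700395276
```

{"method": "jog_arm", "body": {
  "series": [
    [-0.4,0.4,0,0,0,0,1],
    [-0.8,0.8,0,0,0,0,1],
    [-0.9,1.2,0,0,0,0,1],
    [-0.9,1.2,0,0,0,0,1]
  ]
}}

```text
time: 20.02
position: [0.6021, 0.1944, 0.0507]
tool_rot: [0.706, -0.048, 0.049, -0.705]
ft_force: [-3.8, -7.5, 15.9]
grip_width: 0.0286
```

```bash
python3 rd.py s17
```

```text
t 20.225 pos [0.6021 0.1944 0.0506] gx,gy mm 1.42 -2.15 F along -7.36 F gy 3.33 Fz 15.25 M [-1.229  0.715  0.088] grip 0.0286487082780684
```

View pics/s17.png

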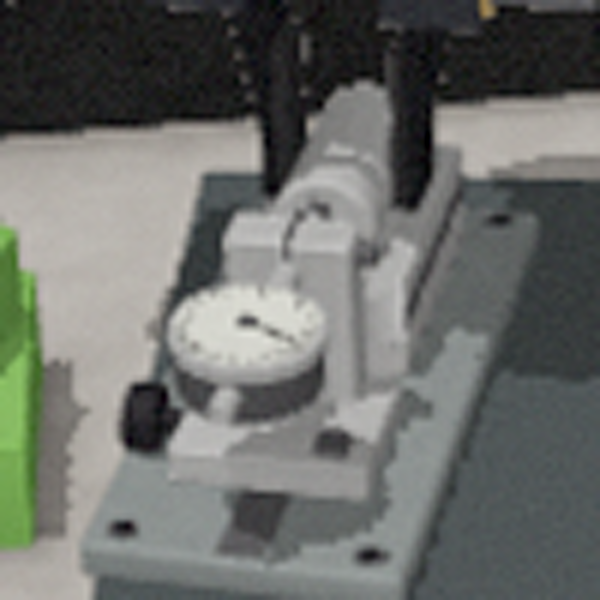

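{"method": "jog_arm", "body": {
  "series": [
    [-0.5,0,0,0,0,0,1],
    [-1,0,0,0,0,0,1],
    [-1,0,0,0,0,0,1],
    [-1,0,0,0,0,0,1]
  ]
}}

```text
time: 20.72
position: [0.6021, 0.1944, 0.0506]
tool_rot: [0.706, -0.047, 0.05, -0.705]
ft_force: [-3.4, -7.4, 13.6]
grip_width: 0.029
```

```bash
python3 rd.py s18; python3 rd.py
```

```text
t 20.925 pos [0.6021 0.1944 0.0507] gx,gy mm 1.42 -2.13 F along -7.65 F gy 1.35 Fz 14.58 M [-1.31   0.441  0.105] grip 0.02901859543020605
t 21.125 pos [0.6021 0.1944 0.0507] gx,gy mm 1.42 -2.14 F along -7.9 F gy 1.85 Fz 13.9 M [-1.306  0.52   0.126] grip 0.029093231191110503
```

```bash
python3 - <<'E'
from tgt import *
c=grab('side','sideF')
print(hand_in()); print(get_obs()['time'])
E
python3 rd.py
```

```text
the job is handed in; nothing more can be done
None
the job is handed in; nothing more can be done
the job is handed in; nothing more can be done
```

View pics/sideF.png

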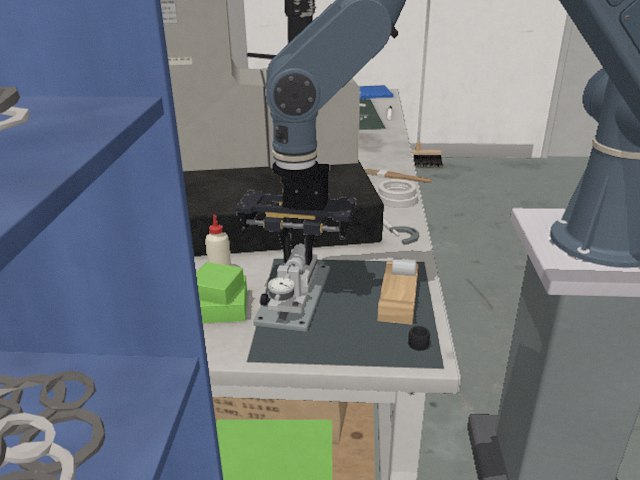

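The longer roller is in the V, held against the ball stop and pressed down, and I handed the job in at about 21 s. I took it from the rack, laid it in the V clear of the plunger, and slid it past the plunger until it came up solid.

**Last checks**
- **Down push:** 14 to 14.6 N.
- **Side force:** 1.4 to 1.9 N, so both strips carry the roller, though not quite equally.
- **Push along the V:** 7.7 to 7.9 N, including about 1.2 N of plunger spring and some friction. With almost no load on the V, the roller still held 5.7 N without moving, so it is on the stop and not stuck by friction.
- **Indicator needle:** it turned about 290° from rest. I take that as roughly 4 mm of plunger travel, close to the expected 4 mm.
- **Other objects:** in the last picture the shorter roller, micrometer, loupe and oil bottle are where they started, and the gripper is off the indicator.

**What disagreed or needed mending**
- **Camera offset:** the two cameras differed by 2 to 3 mm sideways. I centred the roller by comparing it with the V in one view and then by feel.
- **Friction:** during the first slide the roller stuck at about 7 N, more than the stated 2 to 5 N, so I eased the down push before going on.

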